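# Load the tube rack on the shaker and close the cross-bar on it

### The arm

A 7-joint arm with a two-finger parallel gripper is mounted at the origin on the work surface. World frame = base frame: x ahead of the robot, y to its left, z up, the work surface at z = 0. Lengths are in mm, angles in rad, forces in N, time in s.
With the tool pointing down it reaches from about 400 to 875 mm from the base axis. Payload 4.4 kg.
Tool frame: the origin (TCP) lies on the centre line of the jaws, within the pads' length; the fingertips stand 19 mm ahead of it and the grasp point (between the pads) is the TCP; z points along the fingers, y is the line along which they close (so a half turn about z gives the same grasp; the last joint's range is limited). The gripper opens to 85 mm and grips with 20 to 120 N. Pads are 22 mm wide; open, the fingers measure 114 mm over their backs; the gripper's body (76 mm by 85 mm) begins 54 mm behind the grasp point. The pads swing forward as they close: fully open they stand 13 mm farther back than shut.
Start: joints at [-1.404, 0.628, 0.038, 1.517, -0.027, 0.996, -0.02], TCP at [149.932, 632.486, 250.313] pointing down, gripper open.
Joint ranges: [-3.06, 3.06], [-0.37, 2.12], [-1.25, 1.32], [0.18, 2.47], [-1.1, 4.24], [0.23, 1.98], [-2.94, 2.94]. Speed limits (rad/s): [2.57, 2.57, 3.14, 3.14, 3.14, 3.14, 3.14].

### API

Orientations are given as [roll, pitch, yaw] about the fixed x, y, z axes, in that order (R = Rz(yaw) Ry(pitch) Rx(roll)).
In Python, from cell import ctrl, viewer, silhouettes gives the robot as it stands.
- The arm moves only by the shell command python3 -m creep 'ROWS'. ROWS is JSON, a list of rows, each an object with "jaw": the gripper command: -1 is shut, 1 is fully open, values between are in proportion; "xyz": the shift along the tool's x, y, z in mm, a list of three; "angular": the turn, a rotation vector about the tool's x, y, z in rad, a list of three. In form: [{"jaw": jaw, "xyz": [tx, ty, tz], "angular": [rx, ry, rz]}, ...]. A call has 1 to 12 rows; each row is the pose to reach, as a shift and turn from the pose commanded when the call began, along the tool's axes at that moment; what a row does not reach only later rows make up. A row lasts 1/8 s, in which the tool goes at most 62.5 mm and 10.7 degrees, less where a joint would pass 70% of its speed; a pose out of reach is approached as far as the arm can. A call with a gripper value outside its range is refused whole. The fingers move at their own pace and stop on an object; the grip force is fixed at half the most. Time passes only in rows, so rows that repeat a pose let the fingers close. It gives the time, the measured TCP pose, the force, the opening and the grip force at its end, in the units of the state.
- ctrl.read_state(): the state, without advancing time (a new reading comes with each control period).
- viewer.get_image(name): name is "scene" or "top"; returns (picture, depth): 400x640x3 uint8, red, green, blue; 400x640 float32, mm along the optical axis (not along the pixel's ray), 0 where there is no reading.
- viewer.camera_model(name): a dict with "fx", "fy", "cx", "cy" (pixels), "T" (4x4, takes a point from camera to world coordinates). Camera axes: x right, y down, z forward; pixel columns grow to the right and rows downward; lengths in mm; the calibration is good to about 2 mm. A picture is of the moment at which its call begins. camera_model takes no time and is no camera call.
- ctrl.finish_job(): hands the job in; it is judged then, once.
Trained networks look in the newest picture that a camera, given by its name, has taken for a name from the list of things; names that differ only in an ending like _2 or _b are one class to them, and where a whole thing is asked for, a point or a joint stands for the part that bears it (a point fixed in the world has none). Each returns a list of dicts, best first, with "score" (0 to 1); they miss things now and then, are a little off and sometimes report something else, mostly with a low value. They report only what shows in the picture. A call takes as long as a camera call. They do not tell look-alikes from the thing itself.
- silhouettes(camera, target): "pixels" (400x640 bool, what is visible of it) and "xy" ([column, row] in pixels, amid what is visible of it).
The state is a dict: "clock": time; "qpos": joint angles; "qd": joint speeds; "tau": joint torques, N m; "eef_pos": TCP position; "tool_rot": TCP orientation; "force": force on the tool from outside, world axes, zero at the start; "torque": the same for the moment, N m; "width": finger opening in mm; "gripper_force": force on a finger pad.
Only numpy, scipy, OpenCV 4.12 (cv2) and the standard library are available. Lean on these libraries where they do the work, as an engineer would, in place of code of your own. Each camera call takes 0.05 s, during which the arm holds its last target. There are 200 camera calls.

### The job

Clamp the blue tube rack on the shaker: first grip the rack and slide it along the mat, without lifting it, until it stands square inside the white outline beside the fixed bar. Then pull up the red lock knob of the movable cross-bar, slide the bar to the next hole towards the rack, and let the pin down into that hole until it is fully home. Finish while still holding: keep the red knob gripped with the pin fully in the hole, do not let go, and leave the other things on the shaker and the bench where they are.

Things in the scene. Friction and masses are not known exactly. Their poses are not given: they have to be found in the camera images.
- work_mark (a point): Centre of the white outline (58 mm in x, 108 mm in y) on the dark rubber mat of the shaker platform, at mat height, 101 mm above the bench. x points from the front edge (control panel) to the rear edge, y along the rails from the fixed bar to the movable cross-bar, z up. The fixed bar's face lies 53 mm from here on the -y side.
- shaker: Shaker, 300 x 410 mm, turned up to 0.25 rad; origin under its centre on the bench, axes as the outline's (outline centre at x 0, y +30 mm). Aluminium rails along y at x = -120 (front) and +120 mm, 30 mm wide, tops 11 mm above the mat, index holes 60 mm apart. Both cross-bars run along x, 14 mm wide, ending in dark carriages 36 x 34 mm; all their tops are at most 36 mm above the mat.
- rack_center (a point): Centre, half-way up, of the blue tube rack: 50 mm along its x, 100 mm along its y, 65 mm tall, this point 32.5 mm above its underside. Solid side walls 17 to 65 mm above the underside, gripped across the 50 mm; caps reach 84 mm. About 0.26 kg. Starts on the mat between the bars, 30 to 55 mm from the outline towards the cross-bar, up to 20 mm off in x, up to 0.12 rad askew.
- lock_knob: Centre of the round red knob of the lock plunger, 28 mm across, 24 mm tall, z up, above the front carriage of the movable cross-bar; pin home, it is 75 mm above the mat. Under it a sleeve 16 to 20 mm across; the carriage's top is 27 mm below the knob's lower face. It is pulled straight up against a spring and moves along the rail with the cross-bar.
- plunger (a joint): Lift of the knob and its pin, m: 0 = pin fully home, 0.015 = upper stop. The round-tipped 8 mm pin sits 10 mm deep in an 11.5 mm hole: lifted over 0.010 the bar is free. The spring pushes it down, 5 N at 0, 9 N at the stop; between holes it rests on the rail at 0.010.
- crossbar (a joint): Travel of the movable cross-bar along the rails, m: starts at 0, pin in the outermost hole; grows towards the rack and the fixed bar (-y of the outline); the next hole is at 0.060, where a rack in the outline has about 3 mm play to each bar. Sliding friction about 1.5 N.
- saline_mid (a point): Bystander, leave alone: small white bottle with blue cap, 52 mm across, 105 mm tall, standing on the shaker right of the fixed bar. This point is its centre.
- reagent_mid (a point): Bystander, leave alone: small amber jar, 54 mm across, 85 mm tall, standing on the shaker right of the fixed bar. This point is its centre.
- sample_tray_mid (a point): Bystander, leave alone: shallow steel tray 120 x 170 x 22 mm with two tubes lying in it, on the bench. This point is its centre.
- marker_pen_mid (a point): Bystander, leave alone: marker pen about 135 mm long, 13 mm thick, lying on the bench. This point is its centre.
- control_vial_mid (a point): Bystander, leave alone: small amber vial with red cap, 28 mm across, 50 mm tall, standing on the shaker right of the fixed bar. This point is its centre.
- swab_jar_mid (a point): Bystander, leave alone: open steel jar 84 mm across, 90 mm tall, on the bench. This point is its centre.
Not all that is in view belongs to the job. There is more than one size of the part that bears rack_center; the job needs the middle-sized.

How it is judged:
By the outcome, as a careful person would: the job done as asked, in the order asked, and still so for the second after the job is handed in, while the arm keeps its last pose, push and grip.
It also fails if it takes over 54 s, if anything falls off the work surface, if the arm or the gripper's body presses on something with over 40 N, if the wrist force passes 120 N, or if a joint passes its speed limit or range.

## Working session

There is one attempt and no reset: what is moved stays moved. The work goes in short steps, Python scripts to look and compute and a shell command to move; the robot and the scene stay as the last step left them, time stands still between calls to the robot, and variables do not carry over. Pictures are saved under pics/ and viewed, at most 10 in all, crops included, and the job is handed in when it is done.

```bash
mkdir -p pics; ls; cat > h.py <<'E'
import numpy as np, cv2
from cell import ctrl, viewer, silhouettes
def cloud(n):
    im,d=viewer.get_image(n); m=viewer.camera_model(n)
    v,u=np.mgrid[:400,:640]
    P=np.stack([(u-m['cx'])/m['fx']*d,(v-m['cy'])/m['fy']*d,d,np.ones_like(d)],-1)@np.array(m['T']).T
    P=P[...,:3]; P[d==0]=np.nan
    return im,P
def save(n,im): cv2.imwrite('pics/'+n+'.png',im[...,::-1])
E
python3 - <<'E'
from h import *
for n in ('top','scene'):
    im,P=cloud(n); save(n+'0',im); np.save(n+'0.npy',P)
    print(n,np.round(viewer.camera_model(n)['T'],2).tolist())
    for t in ('rack_center','lock_knob','shaker','work_mark'):
        for r in silhouettes(n,t)[:4]:
            q=P[r['pixels']]; print(t,round(r['score'],2),np.round(r['xy']),r['pixels'].sum(),np.round(np.nanmedian(q,0)),np.round(np.nanpercentile(q,98,axis=0)))
print(ctrl.read_state())
E
```

```text
pics
top [[0.02, -0.99, 0.15, 343.09], [-1.0, -0.02, 0.01, -2.46], [-0.01, -0.15, -0.99, 1383.03], [0.0, 0.0, 0.0, 1.0]]
rack_center 0.85 [288. 166.] 969 [586.  97. 167.] [623. 146. 188.]
rack_center 0.71 [289. 263.] 393 [354.  93.  45.] [382. 127.  61.]
rack_center 0.64 [196. 177.] 1715 [578. 359.  88.] [640. 414. 116.]
lock_knob 0.53 [288. 169.] 981 [586.  98. 167.] [621. 146. 188.]
shaker 0.68 [316. 169.] 15312 [594.  31. 102.] [760. 227. 139.]
work_mark 0.8 [313. 171.] 15129 [594.  31. 102.] [759. 227. 139.]
work_mark 0.33 [358. 137.] 474 [675. -76. 183.] [722. -53. 190.]
scene [[-0.36, 0.8, -0.48, 1125.1], [0.93, 0.31, -0.17, 196.49], [0.01, -0.51, -0.86, 1145.72], [0.0, 0.0, 0.0, 1.0]]
rack_center 0.9 [438. 256.] 1749 [606. 361.  87.] [656. 427. 115.]
rack_center 0.79 [344. 208.] 1015 [611. 101. 165.] [626. 147. 186.]
rack_center 0.61 [366. 166.] 393 [363.  94.  42.] [384. 126.  60.]
lock_knob 0.73 [256. 205.] 150 [ 663. -138.  145.] [ 671. -128.  154.]
lock_knob 0.68 [381. 171.] 117 [472. 151. 185.] [480. 163. 190.]
shaker 0.88 [320. 233.] 13483 [663.  41. 101.] [789. 234. 138.]
work_mark 0.66 [286. 188.] 466 [600. -81. 166.] [614. -62. 207.]
work_mark 0.61 [322. 235.] 13894 [662.  41. 101.] [789. 235. 141.]
{'clock': 0.5, 'qpos': array([-1.40382006,  0.62842862,  0.03847975,  1.51740461, -0.02699608,
        0.99627996, -0.0200053 ]), 'qd': array([ 6.47261243e-05, -2.13266860e-03, -1.22116604e-03, -3.42359822e-04,
       -6.57155779e-04, -1.12208471e-03,  1.52587039e-04]), 'tau': array([-1.01412767e-03, -5.62810063e+01,  1.22411471e+00, -1.93605638e+01,
        1.08060779e-02,  2.66647134e-03,  1.13552278e-05]), 'eef_pos': array([149.90944505, 632.49236773, 250.29301109]), 'tool_rot': array([-3.14158900e+00, -4.34879405e-05,  2.90880449e+00]), 'force': array([-0.61363445,  0.14394457, -0.41606598]), 'torque': array([-0.03555769, -0.02331568, -0.00503818]), 'gripper_force': 0.0, 'width': 85.3219827692254}
```

```bash
python3 - <<'E'
import cv2
a=cv2.imread('pics/top0.png')[70:290,160:460]; cv2.imwrite('pics/top0c.png',cv2.resize(a,None,fx=2.6,fy=2.6,interpolation=2))
a=cv2.imread('pics/scene0.png')[120:340,190:490]; cv2.imwrite('pics/scene0c.png',cv2.resize(a,None,fx=2.6,fy=2.6,interpolation=2))
E
```

```text
(no output)
```

View pics/top0c.png

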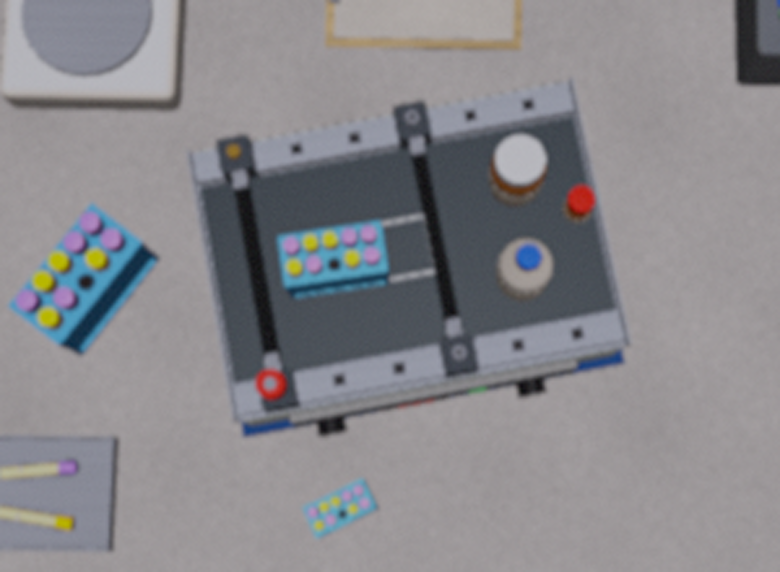

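View pics/scene0c.png

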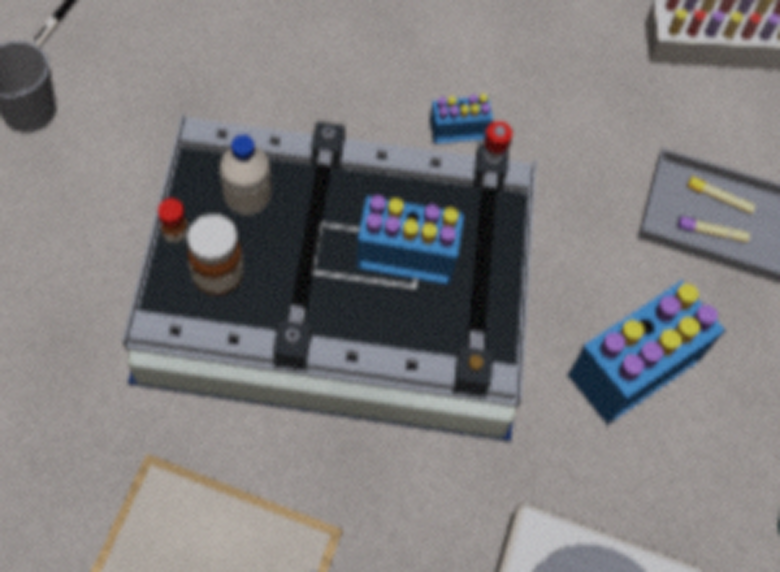

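The middle-sized rack stands on the mat (top crop ~(333,258)), with the outline to its right against the fixed bar. The red knob is at (271,384) in the top crop. The big and small racks are off the shaker.

```bash
cat > est.py <<'E'
from h import *
from scipy.optimize import minimize
def rect_fit(X,x0,hx,hy):   # fit fixed-size rectangle: edge-distances of hull points
    h=cv2.convexHull(X.astype(np.float32))[:,0]
    def f(p):
        c,s=np.cos(p[2]),np.sin(p[2]); q=(X-p[:2])@np.array([[c,-s],[s,c]])
        d=np.maximum(np.abs(q)-[hx,hy],0); 
        ext=np.r_[np.percentile(q,99,axis=0)-[hx,hy],np.percentile(q,1,axis=0)+[hx,hy]]
        return (ext**2).sum()+50*np.minimum(d.sum(1),10).mean()
    return minimize(f,x0,method='Nelder-Mead',options=dict(xatol=.01,fatol=.001,maxiter=4000))
def run(Pt,Ps,imt,ims):
    for n,P,im in (('top',Pt,imt),('scene',Ps,ims)):
        x,y,z=P[...,0],P[...,1],P[...,2]; I=im.astype(int)
        reg=(x>400)&(x<800)&(y>-200)&(y<260)
        X=P[reg&(z>108)&(z<116)&(I.min(-1)>110)][:,:2]   # rails (light)
        r=cv2.minAreaRect(X.astype(np.float32)); print(n,'rails minrect',np.round(r[0],1),np.round(r[1],1),round(r[2],2),len(X))
        w=reg&(z>96)&(z<106)&(I.min(-1)>110); np.save('w_'+n,P[w])
        blue=(I[...,2]-I[...,0]>40)
        rk=reg&(y>20)&(z>158)&(z<172)&blue; r=cv2.minAreaRect(P[rk][:,:2].astype(np.float32)); print(' rack top',np.round(r[0],1),np.round(r[1],1),round(r[2],2),rk.sum(),np.nanmedian(z[rk]))
        rk=reg&(y>20)&(z>158)&(z<192)&(y<170)&(x>510); r=cv2.minAreaRect(P[rk][:,:2].astype(np.float32)); print(' rack all',np.round(r[0],1),np.round(r[1],1),round(r[2],2),rk.sum())
        kb=reg&(y>20)&(x<530)&(I[...,0]-I[...,1]>60)&(I[...,0]-I[...,2]>60)
        k=P[kb&(z>183)]; kz=P[kb][:,2]; print(' knob top',np.round((k.min(0)+k.max(0))/2,1) if len(k) else None,np.round(np.ptp(k,axis=0)),len(k),kb.sum(),'z98',np.nanpercentile(kz,98) if len(kz) else None)
        wp=P[w]; print(' white pts',len(wp)); 
if __name__=='__main__':
    run(np.load('top0.npy'),np.load('scene0.npy'),cv2.imread('pics/top0.png')[...,::-1],cv2.imread('pics/scene0.png')[...,::-1])
    import sys
    for n in ('top','scene'):
        P=np.load(n+'0.npy');w=np.load('w_%s.npy'%n); 
        w=w[(w[:,1]>-10)&(w[:,1]<130)&(w[:,0]>530)&(w[:,0]<660)]; th=.165
        c,s=np.cos(th),np.sin(th); q=w[:,:2]@np.array([[c,-s],[s,c]])
        print(n,np.round(q[np.argsort(q[:,0])]).astype(int).tolist())
E
python3 est.py
```

```text
top rails minrect [614.4  30.9] [280.6 401.8] 12.11 2608
 rack top [593.2  99.7] [ 51.4 100.2] 9.45 433 165.62489843106255
 rack all [593.2  99.7] [ 51.4 100.2] 9.45 810
 knob top [464.5 151.2 188.1] [25. 25. 10.] 80 89 z98 191.74089426036963
 white pts 583
scene rails minrect [614.9  29.3] [276.  401.5] 12.15 2017
 rack top [594.3  98. ] [ 53.8 100.2] 10.64 338 165.02776730419072
 rack all [594.3  98. ] [ 53.8 100.2] 10.64 702
 knob top [466.9 150.2 187. ] [29. 26.  8.] 62 67 z98 189.85606775104253
 white pts 319
top [[577, -66], [578, -53], [578, -63], [579, -79], [579, -58], [579, -77], [579, -56], [579, -61], [579, -93], [580, -72], [580, -90], [580, -53], [580, -51], [580, -74], [580, -66], [580, -82], [580, -64], [581, -69], [581, -61], [581, -85], [581, -77], [581, -59], [582, -80], [582, -93], [582, -56], [582, -88], [582, -90], [582, -72], [582, -69], [583, -85], [583, -83], [583, -51], [583, -67], [584, -64], [584, -80], [584, -62], [584, -78], [585, -75], [585, -59], [585, -88], [585, -72], [586, -91], [635, -58], [636, -74], [636, -56], [637, -69], [637, -61], [637, -67], [637, -53], [637, -88], [638, -85], [638, -80], [638, -64], [638, -83], [639, -59], [639, -75], [639, -72], [639, -51], [639, -54], [639, -56], [640, -88], [640, -86], [640, -91], [640, -67], [640, -70], [640, -64], [641, -78], [641, -83], [641, -59], [641, -81], [641, -73], [641, -62], [641, -57], [641, -54], [642, -67], [642, -70], [642, -75], [642, -86], [643, -89], [643, -83]]
scene [[580, -61], [583, -78], [584, -80], [630, 12], [633, 13], [634, 10], [635, -28], [636, -9], [636, -6], [636, -48], [636, 10], [636, -70], [636, -17], [637, -9], [637, -20], [637, -87], [637, -14], [638, -11], [638, 13], [638, -89], [639, -67], [639, -28], [639, -50], [640, -69], [640, -83], [640, -31], [640, -47], [640, -66], [640, -64], [640, -86], [642, -88], [642, -72]]
```

```bash
cat > plan.py <<'E'
import sys,numpy as np
from cell import ctrl
from scipy.spatial.transform import Rotation as R
s=ctrl.read_state(); R0=R.from_euler('xyz',s['tool_rot'])
x,y,z,yaw=map(float,sys.argv[1:5])
R1=R.from_euler('xyz',[np.pi,0,yaw])
print(s['clock'],np.round(s['eef_pos'],1),np.round(s['tool_rot'],4),'w',round(s['width'],1))
print('xyz',np.round(R0.inv().apply(np.array([x,y,z])-s['eef_pos']),1),'ang',np.round((R0.inv()*R1).as_rotvec(),4))
E
python3 plan.py 593.7 99 250 1.746
```

```text
0.5 [149.9 632.5 250.3] [-3.1416 -0.      2.9088] w 85.3
xyz [-5.549e+02 -4.167e+02  3.000e-01] ang [-0.     -0.      1.1628]
```

```bash
python3 -m creep '[{"jaw":1,"xyz":[-554.9,-416.7,0],"angular":[0,0,1.163]},{"jaw":1,"xyz":[-554.9,-416.7,0],"angular":[0,0,1.163]},{"jaw":1,"xyz":[-554.9,-416.7,0],"angular":[0,0,1.163]},{"jaw":1,"xyz":[-554.9,-416.7,0],"angular":[0,0,1.163]},{"jaw":1,"xyz":[-554.9,-416.7,0],"angular":[0,0,1.163]},{"jaw":1,"xyz":[-554.9,-416.7,0],"angular":[0,0,1.163]},{"jaw":1,"xyz":[-554.9,-416.7,0],"angular":[0,0,1.163]},{"jaw":1,"xyz":[-554.9,-416.7,0],"angular":[0,0,1.163]},{"jaw":1,"xyz":[-554.9,-416.7,0],"angular":[0,0,1.163]},{"jaw":1,"xyz":[-554.9,-416.7,0],"angular":[0,0,1.163]},{"jaw":1,"xyz":[-554.9,-416.7,0],"angular":[0,0,1.163]},{"jaw":1,"xyz":[-554.9,-416.7,0],"angular":[0,0,1.163]}]'; python3 plan.py 593.7 99 142 1.746
```

```text
clock: 2.0
eef_pos: [596.5, 92.6, 250.6]
tool_rot: [3.139, 0.004, 1.737]
force: [-1.0, 0.7, -0.1]
width: 85.5
gripper_force: 0.0
2.0 [596.5  92.6 250.6] [3.1395 0.0038 1.7373] w 85.5
xyz [  7.1  -1.9 108.6] ang [ 0.0021  0.0038 -0.0087]
```

```bash
python3 -m creep '[{"jaw":1,"xyz":[0,0,0],"angular":[0,0,0]},{"jaw":1,"xyz":[0,0,0],"angular":[0,0,0]},{"jaw":1,"xyz":[0,0,0],"angular":[0,0,0]},{"jaw":1,"xyz":[0,0,20],"angular":[0,0,0]},{"jaw":1,"xyz":[0,0,35],"angular":[0,0,0]}]'; python3 plan.py 593.7 99 142 1.746
```

```text
clock: 2.62
eef_pos: [593.1, 100.2, 214.7]
tool_rot: [-3.141, -0.001, 1.748]
force: [0.2, 0.3, -0.3]
width: 85.8
gripper_force: 0.0
2.625 [593.1 100.2 214.7] [-3.1412e+00 -5.0000e-04  1.7475e+00] w 85.8
xyz [-1.3  0.4 72.7] ang [-0.0004 -0.0005  0.0015]
```

```bash
python3 - <<'E'
from h import *
im,P=cloud('scene'); save('s1',cv2.resize(im[120:340,190:490],None,fx=2.6,fy=2.6,interpolation=2))
E
```

```text
(no output)
```

View pics/s1.png

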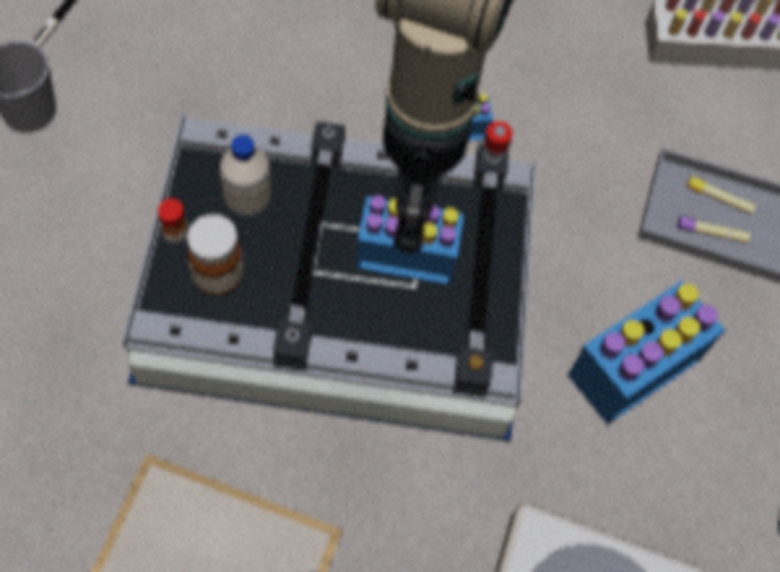

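The fingers straddle the rack at its middle (~(410,225)). Descending, then closing.

```bash
python3 -m creep '[{"jaw":1,"xyz":[-0.5,0,20],"angular":[0,0,0]},{"jaw":1,"xyz":[-0.5,0,40],"angular":[0,0,0]},{"jaw":1,"xyz":[-0.5,0,60],"angular":[0,0,0]},{"jaw":1,"xyz":[-0.5,0,73],"angular":[0,0,0]},{"jaw":1,"xyz":[-0.5,0,73],"angular":[0,0,0]},{"jaw":1,"xyz":[-0.5,0,73],"angular":[0,0,0]}]'; python3 plan.py 593.7 99 142 1.746
```

```text
clock: 3.42
eef_pos: [594.3, 98.6, 142.9]
tool_rot: [3.14, 0.0, 1.746]
force: [0.4, 0.1, 0.4]
width: 85.4
gripper_force: 0.0
3.425 [594.3  98.6 142.9] [3.1405e+00 1.0000e-04 1.7458e+00] w 85.4
xyz [ 0.6 -0.5  0.9] ang [ 0.0011  0.0001 -0.0002]
```

```bash
python3 -m creep '[{"jaw":0.3,"xyz":[0,0,0],"angular":[0,0,0]},{"jaw":0.2,"xyz":[0,0,0],"angular":[0,0,0]},{"jaw":0,"xyz":[0,0,0],"angular":[0,0,0]},{"jaw":-1,"xyz":[0,0,0],"angular":[0,0,0]},{"jaw":-1,"xyz":[0,0,0],"angular":[0,0,0]},{"jaw":-1,"xyz":[0,0,0],"angular":[0,0,0]},{"jaw":-1,"xyz":[0,0,0],"angular":[0,0,0]}]'; python3 plan.py 608.2 59 142 1.783
python3 - <<'E'
from h import *
im,P=cloud('scene'); np.save('s2.npy',P); save('s2',im); im,P=cloud('top'); np.save('t2.npy',P); save('t2',im)
E
```

```text
clock: 4.3
eef_pos: [594.0, 98.5, 143.0]
tool_rot: [3.141, -0.0, 1.746]
force: [-1.8, -0.3, 5.9]
width: 49.4
gripper_force: 63.5
4.3 [594.   98.5 143. ] [ 3.1410e+00 -2.0000e-04  1.7457e+00] w 49.4
xyz [-41.4   7.1   0.9] ang [ 0.0006 -0.0002 -0.0373]
```

```bash
python3 -m creep '[{"jaw":-1,"xyz":[-4,0.7,0],"angular":[0,0,-0.005]},{"jaw":-1,"xyz":[-9,1.6,0],"angular":[0,0,-0.01]},{"jaw":-1,"xyz":[-14,2.5,0],"angular":[0,0,-0.015]},{"jaw":-1,"xyz":[-19,3.4,0],"angular":[0,0,-0.02]},{"jaw":-1,"xyz":[-24,4.2,0],"angular":[0,0,-0.025]},{"jaw":-1,"xyz":[-29,5,0],"angular":[0,0,-0.03]},{"jaw":-1,"xyz":[-34,6,0],"angular":[0,0,-0.035]},{"jaw":-1,"xyz":[-38,6.6,0],"angular":[0,0,-0.037]},{"jaw":-1,"xyz":[-40,7.1,0],"angular":[0,0,-0.037]},{"jaw":-1,"xyz":[-40,7.1,0],"angular":[0,0,-0.037]},{"jaw":-1,"xyz":[-40,7.1,0],"angular":[0,0,-0.037]}]'; python3 plan.py 608.2 59 142 1.783
cat > look.py <<'E'
from h import *; import sys
n=sys.argv[1]
for c in ('scene','top'):
    im,P=cloud(c); np.save(n+c+'.npy',P); save(n+c,im)
    x,y,z=P[...,0],P[...,1],P[...,2]; I=im.astype(int)
    rk=(x>540)&(x<680)&(y>-10)&(y<130)&(z>150)&(z<172)&(I[...,2]-I[...,0]>40)
    r=cv2.minAreaRect(P[rk][:,:2].astype(np.float32)); cen=np.array(r[0])-[608.2,59]
    print(c,'rack',np.round(r[0],1),np.round(r[1],1),round(r[2],2),rk.sum(),'rel',np.round(np.array([[.9776,.2104],[-.2104,.9776]])@cen,1))
a=cv2.imread('pics/'+n+'scene.png')[160:270,260:410]; cv2.imwrite('pics/'+n+'c.png',cv2.resize(a,None,fx=5,fy=5,interpolation=2))
E
python3 look.py a
```

```text
clock: 5.78
eef_pos: [608.2, 62.0, 143.0]
tool_rot: [3.14, -0.002, 1.784]
force: [-1.2, 2.4, 6.3]
width: 49.5
gripper_force: 63.6
5.775 [608.2  62.  143. ] [ 3.1400e+00 -1.9000e-03  1.7836e+00] w 49.5
xyz [-2.9 -0.6  1. ] ang [ 0.0015 -0.0019  0.0006]
scene rack [610.7  61.9] [52.9 99.9] 12.82 256 rel [3.1 2.3]
top rack [612.3  20. ] [27.  57.6] 72.78 104 rel [ -4.2 -39. ]
```

View pics/ac.png

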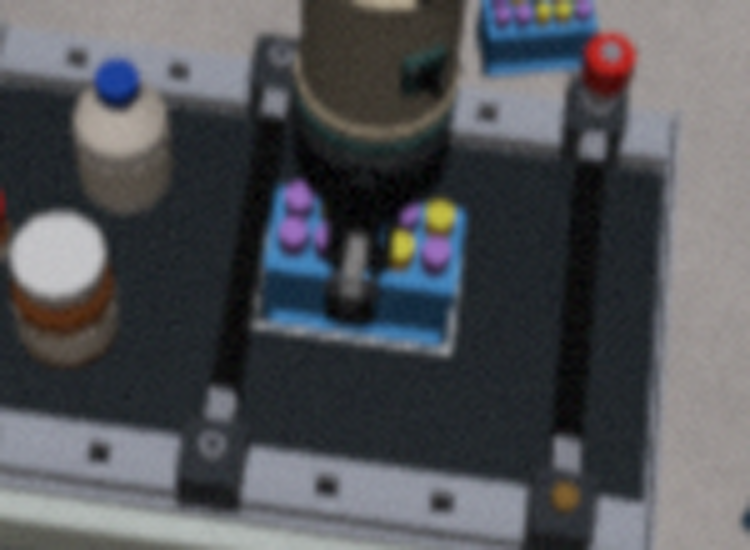

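```bash
python3 -m creep '[{"jaw":-1,"xyz":[-1.5,-0.5,0],"angular":[0,0,0]},{"jaw":-1,"xyz":[-2.5,-1,0],"angular":[0,0,0]},{"jaw":-1,"xyz":[-2.5,-1,0],"angular":[0,0,0]},{"jaw":-1,"xyz":[-2.5,-1,0],"angular":[0,0,0]}]'; python3 plan.py 608.2 59 142 1.783
python3 look.py b
```

```text
clock: 6.38
eef_pos: [608.2, 59.2, 143.0]
tool_rot: [3.139, -0.001, 1.784]
force: [0.8, 4.2, 6.2]
width: 49.4
gripper_force: 63.6
6.375 [608.2  59.2 143. ] [ 3.1392e+00 -1.5000e-03  1.7836e+00] w 49.4
xyz [-0.2 -0.   1. ] ang [ 0.0024 -0.0015  0.0006]
scene rack [611.2  59.3] [ 52.2 100. ] 12.68 259 rel [ 3.  -0.3]
top rack [616.  23.] [53.4 27.8] 1.05 105 rel [  0.1 -36.8]
```

```bash
python3 -m creep '[{"jaw":-0.1,"xyz":[0.5,0,0],"angular":[0,0,0]},{"jaw":0.6,"xyz":[0.5,0,0],"angular":[0,0,0]},{"jaw":0.9,"xyz":[0.5,0,0],"angular":[0,0,0]},{"jaw":0.9,"xyz":[0.5,0,0],"angular":[0,0,0]},{"jaw":0.9,"xyz":[0.5,0,-30],"angular":[0,0,0]},{"jaw":0.9,"xyz":[0.5,0,-80],"angular":[0,0,0]},{"jaw":0.9,"xyz":[0.5,0,-110],"angular":[0,0,0]},{"jaw":0.5,"xyz":[118,-116,-110],"angular":[0,0,0]},{"jaw":0.5,"xyz":[118,-116,-110],"angular":[0,0,0]},{"jaw":0.5,"xyz":[118,-116,-110],"angular":[0,0,0]},{"jaw":0.5,"xyz":[118,-116,-110],"angular":[0,0,0]},{"jaw":0.5,"xyz":[118,-116,-110],"angular":[0,0,0]}]'; python3 plan.py 465.9 150.8 176 1.783
python3 look.py c;  python3 - <<'E'
import cv2
a=cv2.imread('pics/ctop.png')[110:240,220:390]; cv2.imwrite('pics/ctc.png',cv2.resize(a,None,fx=4.5,fy=4.5,interpolation=2))
E
```

```text
clock: 7.98
eef_pos: [470.0, 148.2, 252.6]
tool_rot: [3.14, 0.001, 1.782]
force: [0.1, -0.5, -0.3]
width: 64.1
gripper_force: 0.0
7.975 [470.  148.2 252.6] [3.1402e+00 6.0000e-04 1.7823e+00] w 64.1
xyz [ 3.5 -3.6 76.6] ang [ 0.0014  0.0006 -0.0007]
scene rack [611.5  59.4] [ 54.6 100.2] 13.02 397 rel [ 3.3 -0.3]
top rack [609.6  60.6] [ 51.4 100. ] 12.14 459 rel [1.7 1.3]
```

View pics/cc.png

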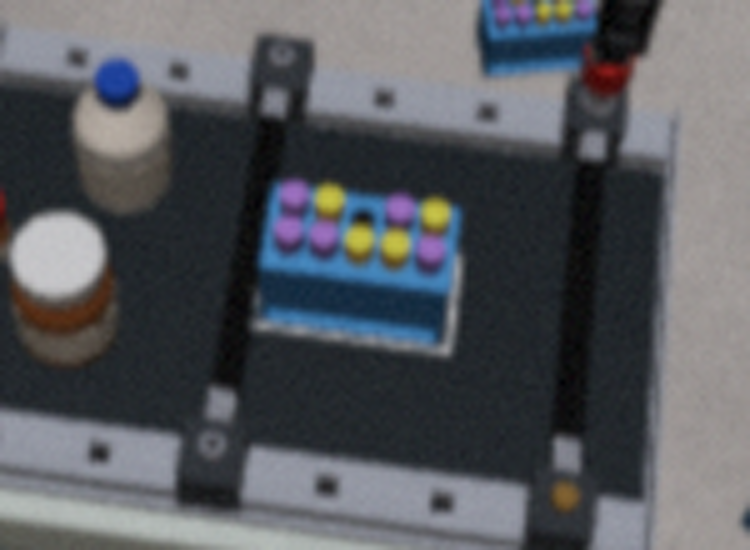

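View pics/ctc.png

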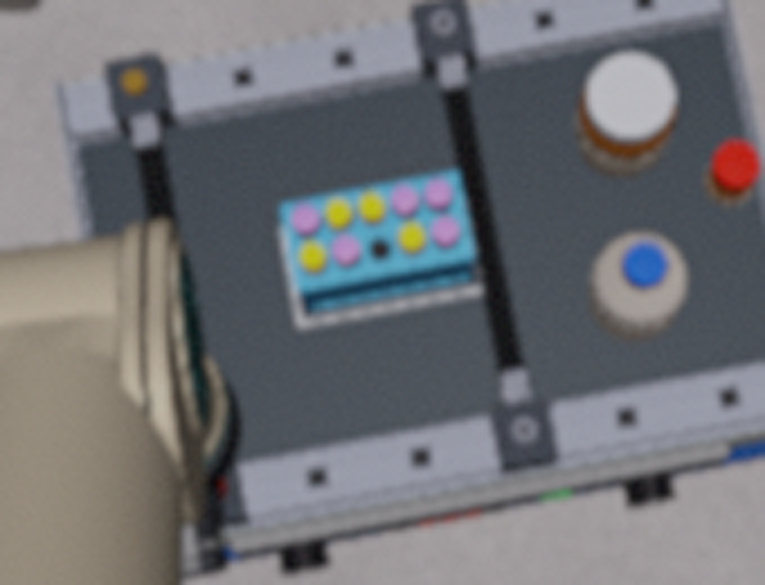

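The rack stands inside the outline, square. I'll check the line positions numerically against the rack using the saved pictures.

```bash
python3 - <<'E'
from h import *
M=np.array([[.9776,.2104],[-.2104,.9776]])
for c in ('scene','top'):
    P=np.load('c'+c+'.npy'); I=cv2.imread('pics/c'+c+'.png')[...,::-1].astype(int)
    q=(P[...,:2]-[608.2,59])@M.T; z=P[...,2]
    # luminance profile on mat near lines
    g=I.min(-1)
    ok=(z>95)&(z<108)
    for nm,s in (('rear',1),('front',-1)):
        m=ok&(np.abs(q[...,1])<45)&(s*q[...,0]>22)&(s*q[...,0]<40)
        h=[(b,int(g[m&(np.abs(q[...,0]-s*b)<.75)].mean()),int((m&(np.abs(q[...,0]-s*b)<.75)).sum())) for b in np.arange(23,38,1.5) if (m&(np.abs(q[...,0]-s*b)<.75)).any()]
        print(c,nm,h)
    m=ok&(np.abs(q[...,0])<20)&(q[...,1]>45)&(q[...,1]<65)
    print(c,'end',[(b,int(g[m&(np.abs(q[...,1]-b)<.75)].mean())) for b in np.arange(46,64,1.5) if (m&(np.abs(q[...,1]-b)<.75)).any()])
    # blue low wall: lateral extent by height
    bl=(I[...,2]-I[...,0]>30)&(np.abs(q[...,1])<48)&(np.abs(q[...,0])<40)
    for z0,z1 in ((105,118),(120,140),(140,160),(163,169)):
        b=bl&(z>z0)&(z<z1)
        if b.sum()>10: print(c,'blue z',z0,z1,np.round(np.percentile(q[b],[2,50,98],axis=0),1).tolist(),b.sum())
E
```

```text
scene rear [(np.float64(23.0), 67, 19), (np.float64(24.5), 75, 14), (np.float64(26.0), 87, 19), (np.float64(27.5), 103, 25), (np.float64(29.0), 109, 17), (np.float64(30.5), 99, 21), (np.float64(32.0), 74, 15), (np.float64(33.5), 57, 16), (np.float64(35.0), 43, 10), (np.float64(36.5), 36, 24)]
scene front []
scene end [(np.float64(50.5), 98), (np.float64(52.0), 109), (np.float64(53.5), 138), (np.float64(55.0), 112), (np.float64(56.5), 84), (np.float64(58.0), 56), (np.float64(59.5), 37), (np.float64(61.0), 31), (np.float64(62.5), 33)]
scene blue z 105 118 [[21.8, -40.1], [25.9, -7.5], [28.2, 47.0]] 31
scene blue z 120 140 [[25.6, -44.8], [27.3, -0.3], [29.0, 45.7]] 121
scene blue z 140 160 [[25.1, -45.9], [27.2, -0.6], [29.8, 45.4]] 126
scene blue z 163 169 [[-21.7, -47.0], [17.5, 2.9], [28.4, 47.3]] 248
top rear []
top front [(np.float64(23.0), 68, 28), (np.float64(24.5), 86, 21), (np.float64(26.0), 108, 21), (np.float64(27.5), 127, 15), (np.float64(29.0), 142, 22), (np.float64(30.5), 136, 15), (np.float64(32.0), 131, 22), (np.float64(33.5), 107, 19), (np.float64(35.0), 93, 17), (np.float64(36.5), 80, 18)]
top end [(np.float64(53.5), 118), (np.float64(55.0), 139), (np.float64(56.5), 140), (np.float64(58.0), 127), (np.float64(59.5), 105), (np.float64(61.0), 84), (np.float64(62.5), 75)]
top blue z 105 118 [[-25.1, -41.1], [-22.7, -3.8], [-21.1, 38.6]] 25
top blue z 120 140 [[-23.9, -46.3], [-23.1, 3.2], [-22.5, 45.8]] 51
top blue z 140 160 [[-24.2, -45.6], [-23.3, -4.0], [-15.4, 43.6]] 66
top blue z 163 169 [[-23.3, -46.7], [-1.7, -3.2], [26.1, 46.5]] 322
```

Against the lines, the rack is about 2.5 mm too far to the rear: the rear gap is 1.5 mm and the front gap 6.6 mm. I'll correct this with a short slide.

```bash
python3 -m creep '[{"jaw":0.9,"xyz":[-117.5,116,0],"angular":[0,0,0]},{"jaw":0.9,"xyz":[-117.5,116,0],"angular":[0,0,0]},{"jaw":0.9,"xyz":[-117.5,116,0],"angular":[0,0,0]},{"jaw":0.9,"xyz":[-117.5,116,0],"angular":[0,0,0]},{"jaw":0.9,"xyz":[-117.5,116,0],"angular":[0,0,0]},{"jaw":0.9,"xyz":[-117.5,116,0],"angular":[0,0,0]},{"jaw":0.9,"xyz":[-117.5,116,35],"angular":[0,0,0]},{"jaw":0.9,"xyz":[-117.5,116,70],"angular":[0,0,0]},{"jaw":0.9,"xyz":[-117.5,116,95],"angular":[0,0,0]},{"jaw":0.9,"xyz":[-117.5,116,109],"angular":[0,0,0]},{"jaw":0.9,"xyz":[-117.5,116,109],"angular":[0,0,0]},{"jaw":0.9,"xyz":[-117.5,116,109],"angular":[0,0,0]}]' && python3 plan.py 608.2 59 142 1.783
```

```text
clock: 9.57
eef_pos: [607.9, 58.4, 144.4]
tool_rot: [3.14, 0.0, 1.783]
force: [1.1, 0.5, -0.1]
width: 81.5
gripper_force: 0.0
9.575 [607.9  58.4 144.4] [3.1396e+00 2.0000e-04 1.7831e+00] w 81.5
xyz [0.6 0.4 2.4] ang [0.002  0.0002 0.0001]
```

```bash
python3 -m creep '[{"jaw":0.3,"xyz":[0.3,0.4,1],"angular":[0,0,0]},{"jaw":0.2,"xyz":[0.3,0.4,1],"angular":[0,0,0]},{"jaw":-1,"xyz":[0.3,0.4,1],"angular":[0,0,0]},{"jaw":-1,"xyz":[0.3,0.4,1],"angular":[0,0,0]},{"jaw":-1,"xyz":[0.3,0.4,1],"angular":[0,0,0]},{"jaw":-1,"xyz":[0.3,-0.5,1],"angular":[0,0,0]},{"jaw":-1,"xyz":[0.3,-1.5,1],"angular":[0,0,0]},{"jaw":-1,"xyz":[0.3,-2.5,1],"angular":[0,0,0]},{"jaw":-1,"xyz":[0.3,-3,1],"angular":[0,0,0]},{"jaw":-1,"xyz":[0.3,-3,1],"angular":[0,0,0]},{"jaw":-1,"xyz":[0.3,-3,1],"angular":[0,0,0]}]' && python3 plan.py 608.2 59 142 1.783; python3 look.py d
```

```text
clock: 10.95
eef_pos: [605.9, 58.1, 143.1]
tool_rot: [3.138, 0.0, 1.783]
force: [4.2, 0.7, 5.1]
width: 49.3
gripper_force: 63.1
10.95 [605.9  58.1 143.1] [3.1379e+00 4.0000e-04 1.7828e+00] w 49.3
xyz [0.4 2.5 1.1] ang [ 0.0037  0.0004 -0.0002]
scene rack [608.6  58.6] [53.4 99.5] 11.89 259 rel [ 0.3 -0.4]
top rack [613.5  25.5] [51.2 29.9] 11.98 107 rel [ -1.9 -33.8]
```

```bash
python3 -m creep '[{"jaw":-0.1,"xyz":[0,0,0],"angular":[0,0,0]},{"jaw":0.6,"xyz":[0,0,0],"angular":[0,0,0]},{"jaw":0.9,"xyz":[0,0,0],"angular":[0,0,0]},{"jaw":0.9,"xyz":[0,0,0],"angular":[0,0,0]},{"jaw":0.9,"xyz":[0,0,-40],"angular":[0,0,0]},{"jaw":0.9,"xyz":[0,0,-90],"angular":[0,0,0]},{"jaw":0.6,"xyz":[40,-40,-110],"angular":[0,0,0]},{"jaw":0.4,"xyz":[120,-118,-110],"angular":[0,0,0]},{"jaw":0.4,"xyz":[120,-118,-110],"angular":[0,0,0]},{"jaw":0.4,"xyz":[120,-118,-110],"angular":[0,0,0]},{"jaw":0.4,"xyz":[120,-118,-110],"angular":[0,0,0]},{"jaw":0.4,"xyz":[120,-118,-110],"angular":[0,0,0]}]' && python3 plan.py 465.2 150.6 176 1.783; python3 look.py e;python3 - <<'E'
from h import *
M=np.array([[.9776,.2104],[-.2104,.9776]])
for c in ('scene','top'):
    P=np.load('e'+c+'.npy'); I=cv2.imread('pics/e'+c+'.png')[...,::-1].astype(int)
    q=(P[...,:2]-[608.2,59])@M.T; z=P[...,2]
    b=(I[...,2]-I[...,0]>30)&(np.abs(q[...,1])<48)&(np.abs(q[...,0])<40)&(z>120)&(z<160)
    print(c,'wall',np.round(np.percentile(q[b],[10,50,90],axis=0),1).tolist())
E
```

```text
clock: 12.55
eef_pos: [464.7, 149.3, 252.3]
tool_rot: [3.141, 0.001, 1.781]
force: [-0.2, 0.2, 0.0]
width: 59.8
gripper_force: 0.0
12.55 [464.7 149.3 252.3] [3.1410e+00 7.0000e-04 1.7808e+00] w 59.8
xyz [ 1.2  0.7 76.3] ang [ 0.0006  0.0007 -0.0022]
scene rack [609.2  58.7] [53.  99.8] 11.55 397 rel [ 0.9 -0.5]
top rack [606.7  59.9] [52.  99.9] 11.97 446 rel [-1.3  1.2]
scene wall [[23.5, -38.2], [24.7, -0.2], [26.0, 37.4]]
top wall [[-26.5, -37.7], [-25.8, 3.2], [-25.1, 38.7]]
```

The rack is centred now, with gaps of 4.1 and 4.0 mm. On to the knob.

```bash
python3 -m creep '[{"jaw":0.4,"xyz":[0.8,0.5,0],"angular":[0,0,0]},{"jaw":0.4,"xyz":[0.8,0.5,25],"angular":[0,0,0]},{"jaw":0.4,"xyz":[0.8,0.5,50],"angular":[0,0,0]},{"jaw":0.4,"xyz":[0.8,0.5,68],"angular":[0,0,0]},{"jaw":0.4,"xyz":[0.8,0.5,76],"angular":[0,0,0]},{"jaw":0.4,"xyz":[0.8,0.5,76],"angular":[0,0,0]},{"jaw":0.4,"xyz":[0.8,0.5,76],"angular":[0,0,0]}]' && python3 plan.py 465.2 150.6 176 1.783; python3 look.py f
```

```text
clock: 13.52
eef_pos: [464.5, 151.3, 176.9]
tool_rot: [3.14, -0.0, 1.783]
force: [-0.5, -0.1, 0.4]
width: 59.4
gripper_force: 0.0
13.525 [464.5 151.3 176.9] [ 3.1403e+00 -2.0000e-04  1.7826e+00] w 59.4
xyz [-0.8  0.5  0.9] ang [ 0.0013 -0.0002 -0.0004]
scene rack [609.   58.6] [53.1 99.7] 12.61 388 rel [ 0.7 -0.5]
top rack [606.8  59.8] [52.  99.6] 12.16 450 rel [-1.2  1.1]
```

```bash
python3 - <<'E'
import cv2
a=cv2.imread('pics/fscene.png')[130:230,320:450]; cv2.imwrite('pics/fc2.png',cv2.resize(a,None,fx=5,fy=5,interpolation=2))
E
```

```text
(no output)
```

View pics/fc2.png

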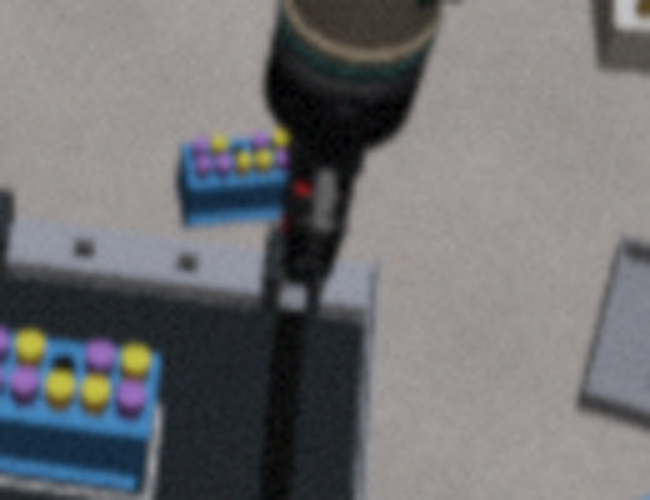

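```bash
python3 -m creep '[{"jaw":0.0,"xyz":[0,0,0],"angular":[0,0,0]},{"jaw":-0.15,"xyz":[0,0,0],"angular":[0,0,0]},{"jaw":-0.25,"xyz":[0,0,0],"angular":[0,0,0]},{"jaw":-1,"xyz":[0,0,0],"angular":[0,0,0]},{"jaw":-1,"xyz":[0,0,0],"angular":[0,0,0]},{"jaw":-1,"xyz":[0,0,0],"angular":[0,0,0]},{"jaw":-1,"xyz":[0,0,0],"angular":[0,0,0]}]' && python3 plan.py 465.2 150.6 176 1.783
```

```text
clock: 14.5
eef_pos: [463.5, 151.2, 176.6]
tool_rot: [-3.141, -0.0, 1.783]
force: [-2.1, 0.2, 5.2]
width: 26.7
gripper_force: 58.7
14.5 [463.5 151.2 176.6] [-3.1408e+00 -3.0000e-04  1.7828e+00] w 26.7
xyz [-0.9  1.5  0.6] ang [-0.0008 -0.0003 -0.0002]
```

```bash
python3 -m creep '[{"jaw":-1,"xyz":[0,0.5,-3],"angular":[0,0,0]},{"jaw":-1,"xyz":[0,1,-7],"angular":[0,0,0]},{"jaw":-1,"xyz":[0,1,-11],"angular":[0,0,0]},{"jaw":-1,"xyz":[0,1,-13.5],"angular":[0,0,0]},{"jaw":-1,"xyz":[0,1,-13.5],"angular":[0,0,0]},{"jaw":-1,"xyz":[0,1,-13.5],"angular":[0,0,0]}]' && python3 plan.py 465.2 150.6 176 1.783
```

```text
clock: 15.25
eef_pos: [463.6, 151.2, 189.3]
tool_rot: [-3.139, 0.0, 1.783]
force: [-4.6, -1.2, -8.7]
width: 26.6
gripper_force: 59.5
15.25 [463.6 151.2 189.3] [-3.1387  0.      1.7829] w 26.6
xyz [-0.9  1.5 13.3] ang [-0.0029  0.     -0.0001]
```

```bash
python3 -m creep '[{"jaw":-1,"xyz":[-4,-1,0],"angular":[0,0,0]},{"jaw":-1,"xyz":[-10,-1,0],"angular":[0,0,0]},{"jaw":-1,"xyz":[-17,-1,0],"angular":[0,0,0]},{"jaw":-1,"xyz":[-24,-1,0],"angular":[0,0,0]},{"jaw":-1,"xyz":[-31,-1,0],"angular":[0,0,0]},{"jaw":-1,"xyz":[-38,-1,0],"angular":[0,0,0]},{"jaw":-1,"xyz":[-45,-1,0],"angular":[0,0,0]},{"jaw":-1,"xyz":[-51,-1,0],"angular":[0,0,0]},{"jaw":-1,"xyz":[-56,-1,0],"angular":[0,0,0]},{"jaw":-1,"xyz":[-59,-1,0],"angular":[0,0,0]},{"jaw":-1,"xyz":[-59.5,-1,0],"angular":[0,0,0]},{"jaw":-1,"xyz":[-59.5,-1,0],"angular":[0,0,0]}]' && python3 plan.py 476.1 92.5 176.6 1.783; python3 look.py g; python3 - <<'E'
import cv2
a=cv2.imread('pics/gtop.png')[110:240,220:390]; cv2.imwrite('pics/gtc.png',cv2.resize(a,None,fx=4.5,fy=4.5,interpolation=2))
E
```

```text
clock: 16.75
eef_pos: [476.3, 92.3, 189.7]
tool_rot: [-3.141, 0.001, 1.782]
force: [-5.6, -0.7, -8.5]
width: 26.4
gripper_force: 59.6
16.75 [476.3  92.3 189.7] [-3.1410e+00  5.0000e-04  1.7823e+00] w 26.4
xyz [ 0.2 -0.1 13.1] ang [-0.0006  0.0005 -0.0007]
scene rack [608.6  58.7] [52.6 99.6] 12.91 388 rel [ 0.3 -0.4]
top rack [606.7  59.7] [51.4 99.6] 12.36 373 rel [-1.3  1. ]
```

View pics/gc.png

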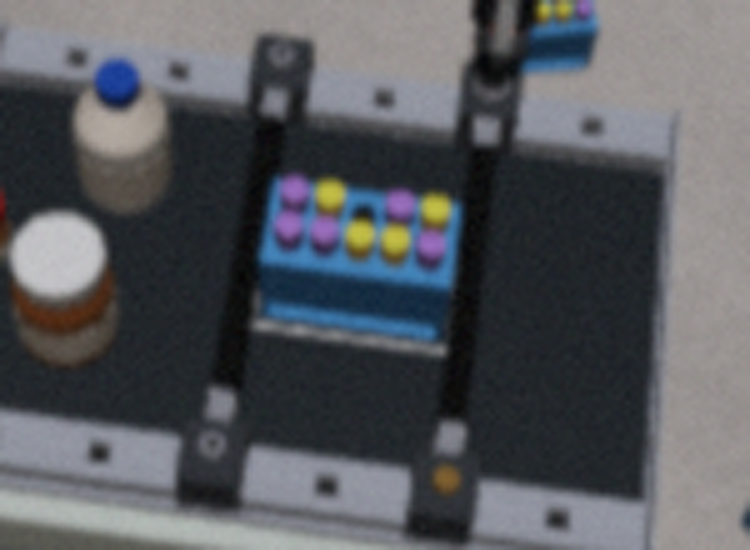

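The bar has slid one pitch: a free hole shows at (590,127) and the rack is undisturbed. Lowering the pin.

```bash
python3 -m creep '[{"jaw":-1,"xyz":[0.2,-0.4,2],"angular":[0,0,0]},{"jaw":-1,"xyz":[0.2,-0.4,5],"angular":[0,0,0]},{"jaw":-1,"xyz":[0.2,-0.4,8],"angular":[0,0,0]},{"jaw":-1,"xyz":[0.2,-0.4,11],"angular":[0,0,0]},{"jaw":-1,"xyz":[0.2,-0.4,13.5],"angular":[0,0,0]},{"jaw":-1,"xyz":[0.2,-0.4,13.5],"angular":[0,0,0]},{"jaw":-1,"xyz":[0.2,-0.4,13.5],"angular":[0,0,0]},{"jaw":-1,"xyz":[0.2,-0.4,13.5],"angular":[0,0,0]}]' && python3 plan.py 476.1 92.5 176.6 1.783
```

```text
clock: 17.85
eef_pos: [476.2, 92.5, 176.7]
tool_rot: [3.141, 0.0, 1.782]
force: [-5.3, -2.1, -2.7]
width: 26.5
gripper_force: 60.4
17.85 [476.2  92.5 176.7] [3.1412e+00 5.0000e-04 1.7822e+00] w 26.5
xyz [ 0.  -0.1  0.1] ang [ 0.0004  0.0005 -0.0008]
```

```bash
python3 -m creep '[{"jaw":-1,"xyz":[0,-0.3,0.7],"angular":[0,0,0]},{"jaw":-1,"xyz":[0,-0.5,1.4],"angular":[0,0,0]},{"jaw":-1,"xyz":[0,-0.5,1.4],"angular":[0,0,0]},{"jaw":-1,"xyz":[0,-0.5,1.4],"angular":[0,0,0]}]' && python3 plan.py 476.1 92.5 176.6 1.783; python3 look.py i; python3 - <<'E'
import cv2,numpy as np
a=cv2.imread('pics/itop.png')[110:240,220:390]; b=cv2.imread('pics/iscene.png')[120:220,320:450]
cv2.imwrite('pics/ix.png',np.hstack([cv2.resize(a,(400,306),interpolation=2),cv2.resize(b,(398,306),interpolation=2)]))
E
```

```text
clock: 18.35
eef_pos: [476.3, 92.5, 176.5]
tool_rot: [3.14, -0.0, 1.782]
force: [-8.8, -2.8, 10.0]
width: 26.0
gripper_force: 61.5
18.35 [476.3  92.5 176.5] [ 3.1396e+00 -2.0000e-04  1.7821e+00] w 26.0
xyz [ 0.  -0.2 -0.1] ang [ 0.002  -0.0002 -0.0009]
scene rack [608.5  58.4] [54.3 99.9] 12.21 389 rel [ 0.1 -0.7]
top rack [606.7  59.8] [ 51.4 100.2] 11.75 376 rel [-1.3  1.1]
```

View pics/ix.png

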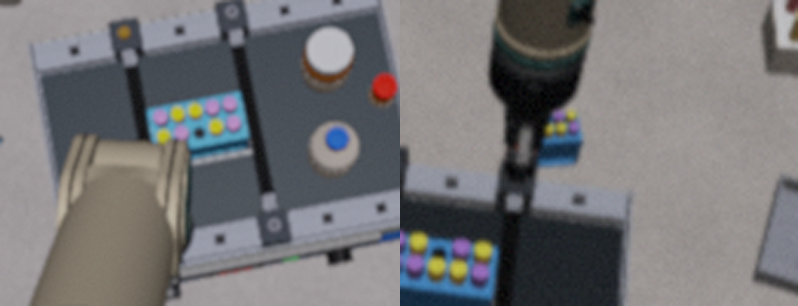

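The pin is home: the TCP is back at the grip height (176.5 against 176.6), it pushes on a hard stop with 10 N, and the rack sits between both bars. Handing in.

```bash
python3 -c "
from cell import ctrl; print(ctrl.finish_job())"
```

```text
the job is handed in; nothing more can be done
None
```

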